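Open the guard gate of the training cell

TASK

Open the clear guard gate of the training cell: press the orange thumb lever down until the steel latch bar is lifted out of its catch with the gate still shut, hold it down while you draw the gate towards the robot, then swing the gate right round until it rests at its stop, let go and leave it open. The lever is a light printed part that ends on a rubber buffer, so press it gently by feel, never with force, and leave the bar itself to the lever. Swing the gate calmly without flinging it, and leave everything else where it is.

Things in the scene. Friction and masses are not known exactly. Their poses are not given: they have to be found in the camera images.
- guard: The guarded cell, fixed to the table: slotted aluminium plate 340 x 380 x 30 mm, four posts up to 210 mm high, clear panels, gate in front. Origin: foot (table height) of the gate's vertical hinge axis. x axis: into the cell, away from the robot; y axis: along the shut gate from its latch end to its hinge end (robot's left). Stands turned up to 0.25 rad either way.
- gate (a joint): Gate angle about the vertical hinge axis, rad: 0 shut, grows as the free end swings towards the robot (clockwise from above), 1.45 at its stop. Gate 236 mm wide, 20 mm thick, top at height 210 mm, 0.8 kg. Stays where it is left: light hinge friction, 1 N at the lever moves it. The bar is past its catch at 0.1 rad.
- thumb_pad (a point): Nominal middle of the top of the thumb lever's pad: an orange level roll, 14 mm thick, 40 mm long along the gate. The point is fixed to the gate and turns with it: gate shut, it lies 73 mm in front (-x) and 175 mm to the latch side (-y) of the hinge axis, height 230 mm. The lever is clamped by hand at an angle: the true pad is up to 7 mm higher or lower, but sideways within 2 mm.
- toe (a point): Nominal middle of the inner face of the lever's upturned end (toe), 40 mm wide, fixed to the gate: 18 mm outside (-x) the pad's middle line, its top about 11 mm above the pad's top (varies with the lever's clamping, as the pad). Closed fingertips standing on the pad can draw the gate by this toe. Lever, gate and cell stand 18 N at most.
- spindle (a point): Axis of the lever, along the gate, 60 mm inside (+x) the pad's middle line, height 216 mm. Pressing the pad down takes 0.5 to 3 N over the first 15 to 16 mm; then its inner end (tongue), which lifts the bar, meets a rubber buffer and the force rises by about 5 N per mm. The bar is clear of its catch only after about 14 mm: press until the buffer is felt (6 to 10 N) and keep it so while drawing the gate.
- catch (a point): Steel catch on top of the latch post, on the robot's right of the gate: a notch 13 mm wide, open upwards, its front horn 21 mm above the notch's floor, top at height 231 mm. Point: middle of the front horn's top. The latch bar's nose lies in the notch and falls back by gravity if the lever is let go too soon.
- latch_bar: Steel latch bar, 234 x 8 x 16 mm, 0.2 to 0.3 kg, lying along the top of the gate at height 220 to 236 mm, pivoted at its hinge-side end. Origin: its pivot, 70 mm from the hinge axis, height 227 mm; the bar runs from there along its own -y axis. The nose rises (by about 0.06 rad when clear) as the lever is pressed. Not to be touched: the lever lifts it.
- wp_red: Loose red plastic workpiece, cylinder of 40 mm diameter and 25 mm height, standing in the cell behind the gate. Origin: centre of its underside. Leave alone.
- wp_black: Loose black workpiece, same shape, in the cell behind the gate. Origin: centre of its underside. Leave alone.
- wp_silver: Loose aluminium workpiece, same shape, on the table to the right of the cell. Origin: centre of its underside. Leave alone.
- screwdriver: Loose screwdriver with red handle lying on the table, to the right in front of the cell. Leave alone.
- multimeter: Loose red hand multimeter, 85 x 170 x 37 mm, lying on the table to the left. Origin: centre of its underside. Leave alone.
- profile_piece: Loose offcut of aluminium profile, 120 x 30 x 30 mm, on the table in front of the cell, to the right. Origin: centre of its underside. Leave alone.

How it is judged:
On the way, in this order (a step that is already met when the one before it is completed fails the run):
1. the latch bar is lifted with the gate still shut (angle between latch_bar's own y axis and vertical above 1.6158 rad and value of joint gate below 0.05 rad), for 0.1 s.
2. the gate is drawn clear of its catch (value of joint gate above 0.2 rad), for 0.05 s.
At the end, for the whole second after the job is handed in: The gate stands still, fully open: within 0.09 rad of its stop (1.45 rad); the lever is let go, so that the latch bar has dropped level again (within 0.02 rad); all loose things are within 15 mm of where they were (value of joint gate above 1.36 rad and not (velocity of joint gate above 0.05 rad/s) and velocity of joint gate above -0.05 rad/s and angle between latch_bar's own y axis and vertical below 1.5908 rad and distance of each of wp_red, wp_black, wp_silver, screwdriver, multimeter, profile_piece from where it was at the start of the episode below 0.015 m); the robot touches nothing.
It fails at once if the gate, its lever or anything of the cell is pushed with more than 18 N (contact force between guard and the fingers above 18 N or contact force between guard and the arm above 18 N).
It fails at once if the latch bar itself is pushed or lifted by the robot (more than 2 N) (contact force between latch_bar and the fingers above 2 N or contact force between latch_bar and the arm above 2 N).
It fails at once if the gate is flung (turns faster than 1.5 rad/s) (velocity of joint gate above 1.5 rad/s or velocity of joint gate below -1.5 rad/s).
It fails at once if a loose thing is moved by more than 30 mm (distance of any of wp_red, wp_black, wp_silver, screwdriver, multimeter, profile_piece from where it was at the start of the episode above 0.03 m).
It also fails if it takes over 67 s, if anything falls off the work surface, if the arm or the gripper's body presses on something with over 40 N, if the wrist force passes 120 N, or if a joint passes its speed limit or range.

ROBOT

A 7-joint arm with a two-finger parallel gripper is mounted at the origin on the work surface. World frame = base frame: x ahead of the robot, y to its left, z up, the work surface at z = 0. Lengths are in m, angles in rad, forces in N, time in s.
With the tool pointing down it reaches from about 0.425 to 0.925 m from the base axis. Payload 6.8 kg.
Tool frame: the origin (TCP) lies between the finger pads; the fingertips stand 11 mm ahead of it and the grasp point (between the pads) lies 8 mm behind it; z points along the fingers, y is the line along which they close (so a half turn about z gives the same grasp; the last joint's range is limited). The gripper opens to 85 mm and grips with 20 to 120 N. Pads are 22 mm wide; open, the fingers measure 114 mm over their backs; the gripper's body (76 mm by 85 mm) begins 54 mm behind the grasp point. The pads swing forward as they close: fully open they stand 13 mm farther back than shut.
Start: joints at [-0.108, 0.477, 0.022, 1.555, -0.011, 1.109, -0.083], TCP at [0.675, 0, 0.242] pointing down, gripper open.
Joint ranges: [-2.96, 2.96], [-0.34, 2.1], [-1.41, 1.46], [0.24, 2.44], [-1.37, 4.51], [0.17, 1.92], [-2.96, 2.96]. Speed limits (rad/s): [2.39, 2.39, 3.14, 3.14, 3.14, 3.14, 3.14].

INTERFACE

Orientations are given as a rotation vector (axis times angle).
In Python, from bench import r gives the robot as it stands.
- The arm moves only by the tool send_rows, never from a script. Its argument "deltas" is a list of rows, each an object of numbers: "dx", "dy", "dz": the shift along the world's x, y, z in mm; "rx", "ry", "rz": the turn, a rotation vector about the world's x, y, z in degrees. A call has 1 to 5 rows; each row is the pose to reach, as a shift and turn from the pose commanded when the call began; what a row does not reach only later rows make up. A row lasts 1/12 s, in which the tool goes at most 41.7 mm and 7.16 degrees, less where a joint would pass 70% of its speed; a pose out of reach is approached as far as the arm can. A call with a gripper value outside its range is refused whole. "jaw" is the finger opening in mm, from 0 to 85.4, set as the call begins (left out, the last holds). The fingers move at their own pace and stop on an object; "newtons" is the grip in N (left out, the last holds). Time passes only in rows, so rows that repeat a pose let the fingers close. It gives the time, the measured TCP pose, the force, the opening and the grip force at its end, in the units of the state.
- r.get_obs(): the state, without advancing time (a new reading comes with each control period).
- r.grab_frame(name): name is "scene" or "side" or "wrist"; returns a dict with "frame" (384x512x3 uint8, blue, green, red), "z_map" (384x512 float32, m along the optical axis (not along the pixel's ray), 0 where there is no reading), "vertical_fov" (degrees; the focal length in pixels is half the picture's height over the tangent of half this angle, whatever the lens; pixels are square), "cx", "cy" (the principal point, pixels), "xyz" and "orientation" of the camera in the world. Camera axes: x right, y down, z forward; pixel columns grow to the right and rows downward; lengths in m; the calibration is good to about 2 mm. A picture is of the moment at which its call begins.
- r.hand_in(): hands the job in; it is judged then, once.
The state is a dict: "clock": time; "joints": joint angles; "qvel": joint speeds; "tau": joint torques, N m; "tcp_pos": TCP position; "orientation": TCP orientation; "contact_force": force on the tool from outside, world axes, zero at the start; "moment": the same for the moment, N m; "grip_width": finger opening in m; "gripper_force": force on a finger pad.
Only numpy, scipy, OpenCV 4.12 (cv2) and the standard library are available. Lean on these libraries where they do the work, as an engineer would, in place of code of your own. Each camera call takes 0.05 s, during which the arm holds its last target. There are 200 camera calls.

## Working session

There is one attempt and no reset: what is moved stays moved. The work goes in short steps, Python scripts to look and compute and a tool call to move; the robot and the scene stay as the last step left them, time stands still between calls to the robot, and variables do not carry over. Pictures are saved under pics/ and viewed, at most 10 in all, crops included, and the job is handed in when it is done.

Besides the shell and the picture viewer there is one more tool, called after ">>>" as name(argument=value, ...), one argument or row to a line, values as JSON. send_rows: Moves the arm, as the interface text tells. Its arguments: {"type":"object","properties":{"deltas":{"type":"array","items":{"type":"object","properties":{"dx":{"type":"number"},"dy":{"type":"number"},"dz":{"type":"number"},"rx":{"type":"number"},"ry":{"type":"number"},"rz":{"type":"number"}}}},"jaw":{"type":"number"},"newtons":{"type":"number"}},"required":["deltas"]}

```bash
mkdir -p pics
cat > h.py <<'E'
import numpy as np, cv2
from scipy.spatial.transform import Rotation as R
from bench import r
def grab(n):
    d=r.grab_frame(n); return d
def pts(d):
    z=d["z_map"]; h,w=z.shape; f=h/2/np.tan(np.radians(d["vertical_fov"])/2)
    u,v=np.meshgrid(np.arange(w),np.arange(h))
    c=np.stack([(u-d["cx"])/f*z,(v-d["cy"])/f*z,z],-1)
    o=np.array(d["orientation"])
    return c@R.from_rotvec(o).as_matrix().T+np.array(d["xyz"])
def orange(d):
    hsv=cv2.cvtColor(d["frame"],cv2.COLOR_BGR2HSV)
    return cv2.inRange(hsv,(6,140,110),(20,255,255))>0
E
python3 - <<'E'
from h import *
o=r.get_obs(); print({k:np.round(v,3) for k,v in o.items()})
ims=[]
for n in("scene","side","wrist"):
    d=grab(n); print(n,d["vertical_fov"],np.round(d["xyz"],3),np.round(d["orientation"],3))
    P=pts(d); m=orange(d)&(d["z_map"]>0)
    if m.any():
        k,l,s,c=cv2.connectedComponentsWithStats(m.astype(np.uint8))
        for i in range(1,k):
            if s[i,4]>15: q=P[l==i]; print(s[i],np.round(np.median(q,0),3),np.round(q.min(0),3),np.round(q.max(0),3))
    cv2.imwrite(f"pics/{n}0.png",d["frame"]);
E
```

```text
{'clock': np.float64(0.0), 'joints': array([-0.108,  0.478,  0.022,  1.556, -0.012,  1.109, -0.083]), 'qvel': array([-0.002, -0.001,  0.004, -0.001,  0.   ,  0.001, -0.001]), 'tau': array([-1.0000e-03, -5.9644e+01,  1.6080e+00, -2.8119e+01,  1.2000e-02,
        9.0000e-03,  0.0000e+00]), 'tcp_pos': array([ 0.674, -0.   ,  0.241]), 'orientation': array([-2.221e+00, -2.221e+00,  2.000e-03]), 'contact_force': array([-0.358, -0.362, -0.392]), 'moment': array([-0.006,  0.014, -0.038]), 'gripper_force': np.float64(0.0), 'grip_width': np.float64(0.085)}
scene 57.273527057522614 [ 0.854 -0.446  0.858] [-2.383 -0.652  0.214]
[226 204  10   7  40] [ 0.555 -0.062  0.218] [ 0.549 -0.073  0.216] [ 0.568 -0.054  0.224]
side 54.191069648006895 [ 0.218 -0.908  0.731] [-2.042  0.367 -0.226]
[264 197  10   9  35] [ 0.554 -0.089  0.217] [ 0.538 -0.097  0.213] [ 0.563 -0.06   0.236]
wrist 64.51181336142575 [0.675 0.076 0.374] [ 2.839e+00  0.000e+00 -1.000e-03]
```

View pics/scene0.png

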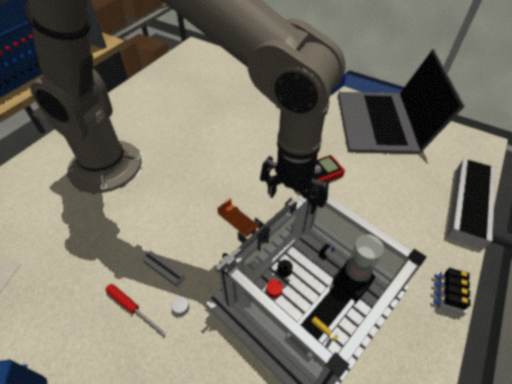

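View pics/side0.png

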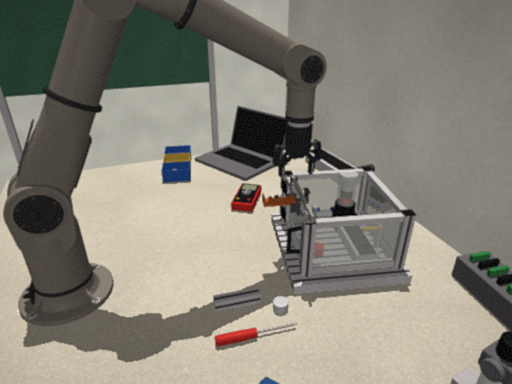

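View pics/wrist0.png

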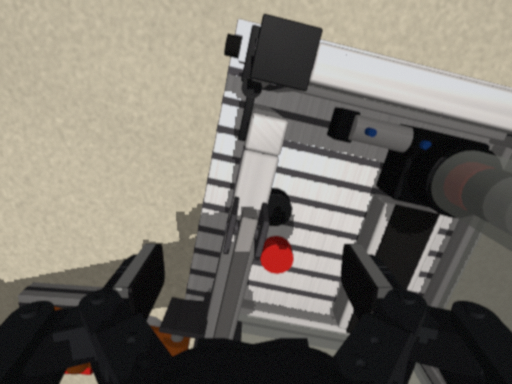

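The scene and side views show the orange lever at about (238,220) and (280,200). It sticks out towards the robot from the gate. The wrist view shows the gate running from hinge (250,90) to latch end (220,330), with the lever hidden behind the finger at (165,340).

Run:
```python
from h import *
out=[]
for n,(u,v) in(("scene",(240,225)),("side",(285,205))):
    d=grab(n); P=pts(d); hsv=cv2.cvtColor(d["frame"],cv2.COLOR_BGR2HSV)
    m=(cv2.inRange(hsv,(4,120,50),(22,255,255))>0)&(P[...,2]>.18)&(P[...,2]<.27)&(P[...,0]>.45)&(P[...,0]<.7)
    k,l,s,c=cv2.connectedComponentsWithStats(m.astype(np.uint8),connectivity=8)
    i=1+s[1:,4].argmax(); q=P[l==i]; print(n,s[i],np.round(np.median(q,0),3),np.round(np.percentile(q,[2,98],axis=0),3))
    c2=cv2.minAreaRect(q[:,:2].astype(np.float32)*1000); print(c2,cv2.boxPoints(c2).round())
    for a in range(s[i,0],s[i,0]+s[i,2],4): 
        w=P[:,a][l[:,a]==i]; 
        if len(w): print(a,len(w),np.round(w[0]*1000),np.round(w[len(w)//2]*1000),np.round(w[-1]*1000))
    # top edges of the guard
    for lo,hi in((.203,.216),(.022,.036)):
        g=(P[...,2]>lo)&(P[...,2]<hi)&(P[...,0]>.5)&(P[...,0]<1.15)&(abs(P[...,1])<.4)&(d["z_map"]>0)
        if lo<.1: print('plate',cv2.minAreaRect(P[g][:,:2].astype(np.float32)*1000))
    cr=d["frame"][v-48:v+48,u-64:u+64]; out.append(cv2.resize(cr,None,fx=6,fy=6,interpolation=cv2.INTER_CUBIC)[:, :])
cv2.imwrite("pics/z.png",cv2.resize(np.vstack(out),(400*1,600)))
```

```text
scene [218 199  41  36 634] [ 0.585 -0.081  0.22 ] [[ 0.545 -0.104  0.216]
 [ 0.632 -0.058  0.236]]
((588.8430786132812, -81.11616516113281), (43.818206787109375, 91.3208999633789), 81.03571319580078) [[ 540.  -96.]
 [ 631. -110.]
 [ 637.  -67.]
 [ 547.  -52.]]
218 4 [542. -88. 236.] [544. -91. 232.] [544. -91. 228.]
222 12 [546. -78. 237.] [547. -81. 219.] [555. -93. 220.]
226 19 [547. -63. 236.] [552. -73. 217.] [567. -95. 221.]
230 24 [552. -54. 237.] [564. -74. 222.] [579. -97. 219.]
234 20 [566. -61. 225.] [578. -80. 217.] [ 591. -100.  218.]
238 20 [577. -61. 221.] [591. -83. 219.] [ 603. -103.  218.]
242 19 [590. -65. 219.] [602. -84. 217.] [ 614. -104.  217.]
246 18 [601. -67. 218.] [615. -88. 219.] [ 627. -107.  222.]
250 12 [614. -70. 219.] [626. -89. 226.] [631. -97. 221.]
254 8 [626. -73. 224.] [631. -82. 224.] [633. -85. 218.]
258 2 [632. -66. 208.] [632. -66. 205.] [632. -66. 205.]
plate ((840.5068359375, 51.715728759765625), (749.880126953125, 561.7796020507812), 80.44735717773438)
side [263 193  34  13 258] [ 0.585 -0.087  0.218] [[ 0.538 -0.105  0.214]
 [ 0.627 -0.062  0.234]]
((586.6898803710938, -78.34656524658203), (54.24728012084961, 91.96643829345703), 73.08946990966797) [[ 535.  -91.]
 [ 623. -118.]
 [ 639.  -66.]
 [ 551.  -39.]]
263 9 [547. -56. 235.] [540. -76. 234.] [538. -81. 225.]
267 8 [560. -54. 216.] [552. -75. 216.] [546. -91. 216.]
271 8 [565. -72. 225.] [557. -92. 224.] [557. -91. 214.]
275 7 [581. -64. 217.] [574. -80. 217.] [567. -97. 218.]
279 7 [592. -65. 215.] [585. -82. 216.] [578. -99. 218.]
283 7 [601. -73. 218.] [596. -85. 216.] [ 589. -101.  216.]
287 9 [618. -63. 216.] [608. -84. 216.] [ 599. -104.  216.]
291 9 [624. -75. 224.] [615. -96. 224.] [ 607. -113.  222.]
295 4 [630. -89. 218.] [ 622. -106.  222.] [ 624. -103.  217.]
plate ((770.549072265625, -2.0010986328125), (542.1348266601562, 796.6403198242188), 0.34306105971336365)
```

View pics/z.png

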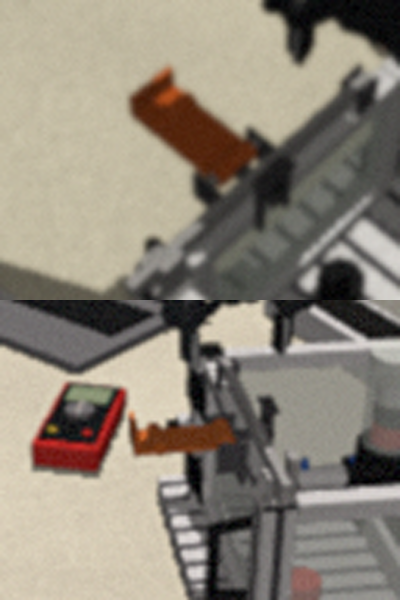

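The zoomed crops show the lever with its upturned toe at the outer end and the roll just inside it. The pad's middle is about (565,-75), with its top near z=0.225. The guard's yaw is about -0.195, which puts the hinge near (671,82). I'll rise, close the jaw and turn +79°.

>>> send_rows(
  deltas=[
    {"dz":30,"rz":7},
    {"dz":60,"rz":14},
    {"dz":80,"rz":21},
    {"dz":80,"dx":-15,"dy":-15,"rz":28},
    {"dz":80,"dx":-40,"dy":-30,"rz":35},
  ],
  jaw=0,
  newtons=30,
)

```text
$.deltas[0]: bad value
```

>>> send_rows(
  deltas=[
    {"dx":-20,"dy":-10,"rz":7},
    {"dx":-40,"dy":-20,"rz":14},
    {"dx":-60,"dy":-35,"rz":21},
    {"dx":-74,"dy":-45,"rz":28},
    {"dx":-74,"dy":-45,"rz":35},
  ],
)

```text
$.deltas[0]: bad value
```

>>> send_rows(
  deltas=[
    {"rz":7},
    {"rz":9},
    {"rz":9},
    {"rz":9,"dz":-10},
    {"rz":9,"dz":-20},
  ],
)

```text
$.deltas[0]: bad value
```

Run:
```python
from h import *
o=r.get_obs(); print({k:np.round(o[k],3) for k in("clock","joints","tcp_pos","orientation","contact_force","grip_width")}); print(R.from_rotvec(o["orientation"]).as_matrix().round(3))
for n in("scene","side","wrist"):
    d=grab(n); P=pts(d); hsv=cv2.cvtColor(d["frame"],cv2.COLOR_BGR2HSV)
    m=(cv2.inRange(hsv,(4,120,50),(22,255,255))>0)&(P[...,2]>.18)&(P[...,2]<.27)&(P[...,0]>.45)&(P[...,0]<.7)
    q=P[m]
    if len(q)<20: print(n,len(q))
    else:
      a=.195; ex=np.array([np.cos(a),-np.sin(a)]); ey=np.array([np.sin(a),np.cos(a)])
      X=q[:,:2]@ex*1000;Y=q[:,:2]@ey*1000
      print(n,len(q),'X',np.percentile(X,[1,99]).round(1),'Y',np.percentile(Y,[1,99]).round(1))
      for b in np.arange(X.min(),X.max(),4):
        s=(X>=b)&(X<b+4)
        if s.sum()>2: print(round(b),s.sum(),'Y',Y[s].min().round(),Y[s].max().round(),'z',(np.percentile(q[s,2],[10,50,95])*1000).round())
    cv2.imwrite(f"pics/{n}1.png",d["frame"])
    # gate top edge fit
    if n=="scene":
      g=(P[...,2]>.226)&(P[...,2]<.242)&(P[...,0]>.58)&(P[...,0]<.72)&(P[...,1]>-.16)&(P[...,1]<.12)&~m
      print('bar',g.sum(),cv2.fitLine((P[g][:,:2]*1000).astype(np.float32),cv2.DIST_HUBER,0,.01,.01).ravel())
```

```text
{'clock': np.float64(0.25), 'joints': array([-0.108,  0.477,  0.022,  1.556, -0.011,  1.109, -0.083]), 'tcp_pos': array([ 0.675, -0.   ,  0.242]), 'orientation': array([-2.221e+00, -2.221e+00,  1.000e-03]), 'contact_force': array([-0.479, -1.027,  0.024]), 'grip_width': np.float64(0.086)}
[[ 0.     1.    -0.001]
 [ 1.    -0.    -0.   ]
 [-0.    -0.001 -1.   ]]
scene 633 X [549.7 637.8] Y [15.4 54.1]
548 76 Y 16.0 55.0 z [219. 230. 237.]
552 40 Y 19.0 55.0 z [217. 219. 233.]
556 21 Y 18.0 53.0 z [216. 218. 219.]
560 11 Y 18.0 51.0 z [218. 219. 220.]
564 15 Y 15.0 50.0 z [222. 224. 225.]
568 28 Y 16.0 53.0 z [223. 224. 226.]
572 45 Y 15.0 53.0 z [219. 223. 226.]
576 27 Y 17.0 52.0 z [217. 218. 220.]
580 22 Y 16.0 52.0 z [217. 218. 219.]
584 26 Y 18.0 52.0 z [217. 218. 220.]
588 24 Y 17.0 53.0 z [217. 218. 219.]
592 21 Y 18.0 53.0 z [217. 218. 220.]
596 27 Y 16.0 51.0 z [217. 218. 220.]
600 22 Y 17.0 51.0 z [217. 218. 219.]
604 30 Y 14.0 52.0 z [217. 218. 220.]
608 24 Y 16.0 52.0 z [217. 218. 219.]
612 26 Y 17.0 51.0 z [217. 218. 220.]
616 27 Y 14.0 50.0 z [217. 218. 220.]
620 15 Y 14.0
[... 944 characters left out ...]
 [217. 218. 219.]
615 13 Y 7.0 50.0 z [217. 217. 221.]
619 15 Y 17.0 62.0 z [219. 221. 223.]
623 13 Y 16.0 49.0 z [221. 223. 225.]
627 8 Y 16.0 49.0 z [220. 223. 224.]
631 5 Y 19.0 43.0 z [218. 220. 223.]
wrist 589 X [552.  636.2] Y [16.3 56.6]
550 16 Y 56.0 57.0 z [213. 214. 216.]
562 13 Y 16.0 21.0 z [223. 224. 225.]
566 43 Y 16.0 23.0 z [224. 224. 225.]
570 71 Y 16.0 24.0 z [221. 223. 225.]
574 17 Y 16.0 21.0 z [217. 218. 220.]
610 10 Y 54.0 56.0 z [215. 216. 218.]
614 42 Y 50.0 55.0 z [216. 218. 219.]
618 56 Y 47.0 60.0 z [218. 219. 221.]
622 85 Y 47.0 54.0 z [218. 221. 225.]
626 84 Y 43.0 52.0 z [222. 224. 225.]
630 94 Y 45.0 52.0 z [219. 223. 225.]
634 56 Y 46.0 52.0 z [217. 220. 223.]
```

View pics/wrist1.png

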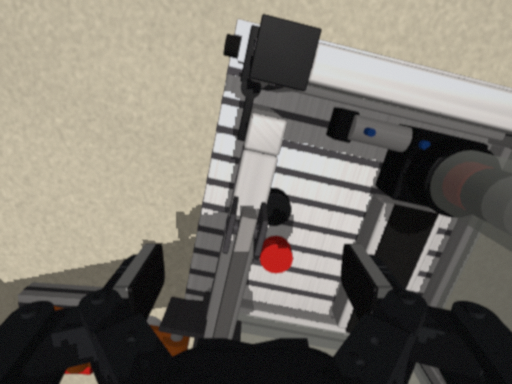

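The move was refused because the rows need all six keys. The wrist picture is unchanged from before. Measured pad middle is (564,-76), top z=0.226, and the toe face is about 18 mm outside it.

>>> send_rows(
  deltas=[
    {"dx":0,"dy":0,"dz":30,"rx":0,"ry":0,"rz":7},
    {"dx":0,"dy":0,"dz":60,"rx":0,"ry":0,"rz":14},
    {"dx":0,"dy":0,"dz":80,"rx":0,"ry":0,"rz":21},
    {"dx":-15,"dy":-15,"dz":80,"rx":0,"ry":0,"rz":28},
    {"dx":-40,"dy":-30,"dz":80,"rx":0,"ry":0,"rz":35},
  ],
  jaw=0,
  newtons=30,
)

```text
clock: 0.82
tcp_pos: [0.6368, -0.0289, 0.3237]
orientation: [1.437, 2.79, 0.004]
contact_force: [-0.2, -1.1, 0.1]
grip_width: 0.0255
gripper_force: 0.0
```

>>> send_rows(
  deltas=[
    {"dx":-20,"dy":-10,"dz":0,"rx":0,"ry":0,"rz":7},
    {"dx":-40,"dy":-20,"dz":0,"rx":0,"ry":0,"rz":14},
    {"dx":-60,"dy":-35,"dz":0,"rx":0,"ry":0,"rz":21},
    {"dx":-77,"dy":-45,"dz":0,"rx":0,"ry":0,"rz":28},
    {"dx":-77,"dy":-45,"dz":0,"rx":0,"ry":0,"rz":35},
  ],
)

```text
clock: 1.23
tcp_pos: [0.5551, -0.0783, 0.3227]
orientation: [-0.543, -3.094, 0.003]
contact_force: [-0.2, -0.6, 0.0]
grip_width: 0.0001
gripper_force: 0.0
```

>>> send_rows(
  deltas=[
    {"dx":0,"dy":0,"dz":0,"rx":0,"ry":0,"rz":7},
    {"dx":0,"dy":0,"dz":0,"rx":0,"ry":0,"rz":9},
    {"dx":0,"dy":0,"dz":-20,"rx":0,"ry":0,"rz":9},
    {"dx":0,"dy":0,"dz":-40,"rx":0,"ry":0,"rz":9},
    {"dx":0,"dy":0,"dz":-60,"rx":0,"ry":0,"rz":9},
  ],
)

```text
clock: 1.65
tcp_pos: [0.5582, -0.0751, 0.2621]
orientation: [0.301, 3.126, -0.0]
contact_force: [0.1, 0.2, -0.8]
grip_width: 0.0002
gripper_force: 0.0
```

Run:
```python
from h import *
o=r.get_obs(); print({k:np.round(o[k],3) for k in("clock","joints","tcp_pos","contact_force","grip_width")}); print(R.from_rotvec(o["orientation"]).as_matrix().round(3))
ims=[]
for n,(u,v) in(("scene",(240,215)),("side",(280,195))):
    d=grab(n); ims.append(cv2.resize(d["frame"][v-50:v+50,u-65:u+65],None,fx=3,fy=3,interpolation=cv2.INTER_CUBIC))
cv2.imwrite("pics/z2.png",np.hstack(ims))
```

```text
{'clock': np.float64(1.65), 'joints': array([ 0.182,  0.284, -0.194,  1.795,  0.062,  1.067,  1.345]), 'tcp_pos': array([ 0.558, -0.075,  0.262]), 'contact_force': array([ 0.132,  0.189, -0.838]), 'grip_width': np.float64(0.0)}
[[-0.982  0.191  0.001]
 [ 0.191  0.982 -0.   ]
 [-0.001  0.    -1.   ]]
```

View pics/z2.png

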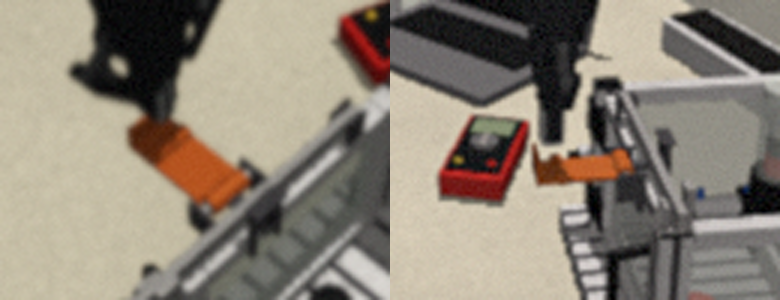

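The fingers stand over the pad just inside the toe (side crop: finger x about 550, toe about 537). I'll shift 2 mm inward for clearance and go down slowly.

>>> send_rows(
  deltas=[
    {"dx":2,"dy":0,"dz":-6,"rx":0,"ry":0,"rz":0},
    {"dx":2,"dy":0,"dz":-12,"rx":0,"ry":0,"rz":0},
    {"dx":2,"dy":0,"dz":-16,"rx":0,"ry":0,"rz":0},
    {"dx":2,"dy":0,"dz":-19,"rx":0,"ry":0,"rz":0},
    {"dx":2,"dy":0,"dz":-21,"rx":0,"ry":0,"rz":0},
  ],
)

```text
clock: 2.17
tcp_pos: [0.5602, -0.075, 0.2414]
orientation: [0.301, 3.127, -0.0]
contact_force: [-0.6, -0.1, -0.4]
grip_width: -0.0
gripper_force: 0.0
```

>>> send_rows(
  deltas=[
    {"dx":0,"dy":0,"dz":-1,"rx":0,"ry":0,"rz":0},
    {"dx":0,"dy":0,"dz":-2,"rx":0,"ry":0,"rz":0},
    {"dx":0,"dy":0,"dz":-4,"rx":0,"ry":0,"rz":0},
    {"dx":0,"dy":0,"dz":-6,"rx":0,"ry":0,"rz":0},
    {"dx":0,"dy":0,"dz":-8,"rx":0,"ry":0,"rz":0},
  ],
)

```text
clock: 2.58
tcp_pos: [0.56, -0.075, 0.2333]
orientation: [0.301, 3.127, 0.0]
contact_force: [-0.8, -0.2, 0.2]
grip_width: 0.0003
gripper_force: 0.6
```

>>> send_rows(
  deltas=[
    {"dx":0,"dy":0,"dz":-2,"rx":0,"ry":0,"rz":0},
    {"dx":0,"dy":0,"dz":-4,"rx":0,"ry":0,"rz":0},
    {"dx":0,"dy":0,"dz":-6,"rx":0,"ry":0,"rz":0},
    {"dx":0,"dy":0,"dz":-7,"rx":0,"ry":0,"rz":0},
    {"dx":0,"dy":0,"dz":-8,"rx":0,"ry":0,"rz":0},
  ],
)

```text
clock: 3.0
tcp_pos: [0.5599, -0.0749, 0.2252]
orientation: [-0.301, -3.127, -0.0]
contact_force: [-1.3, 0.2, 2.0]
grip_width: -0.0004
gripper_force: 0.8
```

>>> send_rows(
  deltas=[
    {"dx":0,"dy":0,"dz":-0.5,"rx":0,"ry":0,"rz":0},
    {"dx":0,"dy":0,"dz":-1,"rx":0,"ry":0,"rz":0},
    {"dx":0,"dy":0,"dz":-1,"rx":0,"ry":0,"rz":0},
  ],
)

```text
clock: 3.25
tcp_pos: [0.56, -0.075, 0.2243]
orientation: [0.301, 3.127, 0.0]
contact_force: [-1.9, -0.4, 0.7]
grip_width: 0.0
gripper_force: 0.5
```

>>> send_rows(
  deltas=[
    {"dx":0,"dy":0,"dz":-0.5,"rx":0,"ry":0,"rz":0},
    {"dx":0,"dy":0,"dz":-1,"rx":0,"ry":0,"rz":0},
    {"dx":0,"dy":0,"dz":-1,"rx":0,"ry":0,"rz":0},
  ],
)

```text
clock: 3.5
tcp_pos: [0.5601, -0.075, 0.2233]
orientation: [0.301, 3.127, 0.0]
contact_force: [-0.3, 0.4, 1.9]
grip_width: 0.0002
gripper_force: 0.6
```

>>> send_rows(
  deltas=[
    {"dx":0,"dy":0,"dz":-0.5,"rx":0,"ry":0,"rz":0},
    {"dx":0,"dy":0,"dz":-1,"rx":0,"ry":0,"rz":0},
    {"dx":0,"dy":0,"dz":-1,"rx":0,"ry":0,"rz":0},
  ],
)

```text
clock: 3.75
tcp_pos: [0.5602, -0.075, 0.2223]
orientation: [0.301, 3.127, 0.0]
contact_force: [0.1, 0.7, 1.0]
grip_width: 0.0002
gripper_force: 0.6
```

>>> send_rows(
  deltas=[
    {"dx":0,"dy":0,"dz":-0.5,"rx":0,"ry":0,"rz":0},
    {"dx":0,"dy":0,"dz":-1,"rx":0,"ry":0,"rz":0},
    {"dx":0,"dy":0,"dz":-1,"rx":0,"ry":0,"rz":0},
  ],
)

```text
clock: 4.0
tcp_pos: [0.5602, -0.075, 0.2214]
orientation: [0.301, 3.127, 0.0]
contact_force: [-0.2, -0.6, 1.6]
grip_width: 0.0003
gripper_force: 0.9
```

>>> send_rows(
  deltas=[
    {"dx":0,"dy":0,"dz":-0.5,"rx":0,"ry":0,"rz":0},
    {"dx":0,"dy":0,"dz":-0.5,"rx":0,"ry":0,"rz":0},
  ],
)

```text
clock: 4.17
tcp_pos: [0.5603, -0.075, 0.221]
orientation: [0.301, 3.127, -0.0]
contact_force: [-0.1, 0.2, 3.0]
grip_width: 0.0002
gripper_force: 1.5
```

>>> send_rows(
  deltas=[
    {"dx":0,"dy":0,"dz":-0.5,"rx":0,"ry":0,"rz":0},
    {"dx":0,"dy":0,"dz":-0.5,"rx":0,"ry":0,"rz":0},
  ],
)

```text
clock: 4.33
tcp_pos: [0.5603, -0.075, 0.2206]
orientation: [0.301, 3.126, 0.0]
contact_force: [-0.5, -1.1, 4.8]
grip_width: 0.0004
gripper_force: 2.2
```

>>> send_rows(
  deltas=[
    {"dx":0,"dy":0,"dz":-0.5,"rx":0,"ry":0,"rz":0},
    {"dx":0,"dy":0,"dz":-0.5,"rx":0,"ry":0,"rz":0},
  ],
)

```text
clock: 4.5
tcp_pos: [0.5603, -0.0751, 0.2202]
orientation: [0.301, 3.126, -0.0]
contact_force: [-1.1, 0.0, 5.4]
grip_width: -0.0
gripper_force: 2.9
```

>>> send_rows(
  deltas=[
    {"dx":0,"dy":0,"dz":-0.5,"rx":0,"ry":0,"rz":0},
    {"dx":0,"dy":0,"dz":-0.5,"rx":0,"ry":0,"rz":0},
    {"dx":0,"dy":0,"dz":-0.5,"rx":0,"ry":0,"rz":0},
  ],
)

```text
clock: 4.75
tcp_pos: [0.5604, -0.075, 0.2199]
orientation: [0.301, 3.126, -0.0]
contact_force: [-1.3, -0.1, 6.5]
grip_width: -0.0002
gripper_force: 3.3
```

Run:
```python
from h import *
print(r.get_obs()["contact_force"].round(1))
ims=[]
for n,(u,v) in(("scene",(240,225)),("side",(285,205))):
    d=grab(n); ims.append(cv2.resize(d["frame"][v-50:v+50,u-65:u+65],None,fx=3,fy=3,interpolation=cv2.INTER_CUBIC))
cv2.imwrite("pics/z3.png",np.hstack(ims))
```

```text
[-1.3 -0.1  6.5]
```

View pics/z3.png

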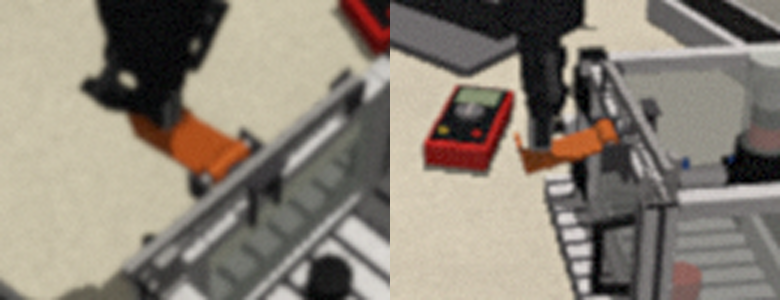

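The lever is tilted down, with the finger standing on the pad just inside the toe, and the gate is still shut. I'll press slightly more and begin drawing.

>>> send_rows(
  deltas=[
    {"dx":0,"dy":0,"dz":-0.4,"rx":0,"ry":0,"rz":0},
    {"dx":-1,"dy":0.2,"dz":-0.4,"rx":0,"ry":0,"rz":0},
    {"dx":-2,"dy":0.4,"dz":-0.4,"rx":0,"ry":0,"rz":0},
    {"dx":-3,"dy":0.6,"dz":-0.4,"rx":0,"ry":0,"rz":0},
  ],
)

```text
clock: 5.18
tcp_pos: [0.5583, -0.0739, 0.22]
orientation: [0.3, 3.124, 0.001]
contact_force: [0.7, 1.9, 6.4]
grip_width: -0.0003
gripper_force: 3.3
```

>>> send_rows(
  deltas=[
    {"dx":-1,"dy":0.2,"dz":0,"rx":0,"ry":0,"rz":0},
    {"dx":-2,"dy":0.4,"dz":0,"rx":0,"ry":0,"rz":0},
    {"dx":-3,"dy":0.8,"dz":0,"rx":0,"ry":0,"rz":0},
  ],
)

```text
clock: 5.43
tcp_pos: [0.5558, -0.0724, 0.2201]
orientation: [0.299, 3.123, 0.003]
contact_force: [2.0, 3.0, 6.2]
grip_width: -0.0
gripper_force: 3.0
```

```bash
cat > arc.py <<'E'
import numpy as np
H=np.array([669.5,81.2]); a=-.195
c,s=np.cos(a),np.sin(a); Rg=np.array([[c,-s],[s,c]])
def p(q,off):
    cq,sq=np.cos(-q),np.sin(-q); return H+Rg@(np.array([[cq,-sq],[sq,cq]])@off)
if __name__=="__main__":
    off=np.array([-83.,-175.])
    for q in np.arange(0,1.46,.05): print(round(q,2),p(q,off).round(1),round(-np.degrees(q),1))
E
python3 arc.py
```

```text
0.0 [554.2 -74.4] -0.0
0.05 [546.5 -68.4] -2.9
0.1 [539.2 -62.1] -5.7
0.15 [532.2 -55.4] -8.6
0.2 [525.5 -48.4] -11.5
0.25 [519.3 -41. ] -14.3
0.3 [513.3 -33.4] -17.2
0.35 [507.8 -25.4] -20.1
0.4 [502.7 -17.2] -22.9
0.45 [498.   -8.7] -25.8
0.5 [ 4.937e+02 -1.000e-01] -28.6
0.55 [489.8   8.8] -31.5
0.6 [486.5  17.9] -34.4
0.65 [483.5  27.1] -37.2
0.7 [481.   36.5] -40.1
0.75 [479.  46.] -43.0
0.8 [477.5  55.5] -45.8
0.85 [476.5  65.2] -48.7
0.9 [475.9  74.8] -51.6
0.95 [475.8  84.5] -54.4
1.0 [476.3  94.2] -57.3
1.05 [477.1 103.8] -60.2
1.1 [478.5 113.4] -63.0
1.15 [480.4 122.9] -65.9
1.2 [482.7 132.3] -68.8
1.25 [485.5 141.6] -71.6
1.3 [488.7 150.7] -74.5
1.35 [492.4 159.7] -77.3
1.4 [496.6 168.4] -80.2
1.45 [501.1 176.9] -83.1
```

>>> send_rows(
  deltas=[
    {"dx":-1.5,"dy":1,"dz":-0.3,"rx":0,"ry":0,"rz":-0.6},
    {"dx":-3,"dy":2,"dz":-0.3,"rx":0,"ry":0,"rz":-1.2},
    {"dx":-4.5,"dy":3,"dz":-0.3,"rx":0,"ry":0,"rz":-1.8},
  ],
)

```text
clock: 5.68
tcp_pos: [0.5516, -0.0691, 0.22]
orientation: [0.349, 3.117, 0.003]
contact_force: [2.5, 2.7, 6.5]
grip_width: 0.0002
gripper_force: 3.3
```

Run:
```python
from h import *
d=grab("side"); P=pts(d); hsv=cv2.cvtColor(d["frame"],cv2.COLOR_BGR2HSV)
u,v=285,205
cv2.imwrite("pics/z4.png",cv2.resize(d["frame"][150:280,250:400],None,fx=4,fy=4,interpolation=cv2.INTER_CUBIC))
```

```text
(no output)
```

View pics/z4.png

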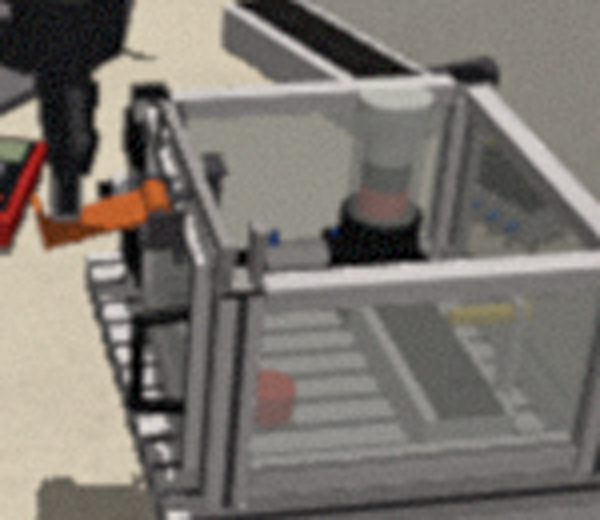

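The side crop shows the gate still about shut, with the lever down and the finger at the toe at about (65,215). The forces are steady, so I'll keep drawing along the arc.

>>> send_rows(
  deltas=[
    {"dx":-1.5,"dy":1.2,"dz":-0.3,"rx":0,"ry":0,"rz":-0.6},
    {"dx":-3,"dy":2.4,"dz":-0.3,"rx":0,"ry":0,"rz":-1.2},
    {"dx":-4.5,"dy":3.6,"dz":-0.3,"rx":0,"ry":0,"rz":-1.8},
  ],
)

```text
clock: 5.98
tcp_pos: [0.5473, -0.0655, 0.2198]
orientation: [0.398, 3.111, 0.003]
contact_force: [2.7, 3.1, 7.4]
grip_width: -0.0004
gripper_force: 3.6
```

>>> send_rows(
  deltas=[
    {"dx":-2.3,"dy":2,"dz":0,"rx":0,"ry":0,"rz":-0.8},
    {"dx":-4.6,"dy":4,"dz":0,"rx":0,"ry":0,"rz":-1.6},
    {"dx":-7,"dy":6.2,"dz":0,"rx":0,"ry":0,"rz":-2.6},
  ],
)

```text
clock: 6.23
tcp_pos: [0.5404, -0.0593, 0.2199]
orientation: [0.468, 3.101, 0.004]
contact_force: [4.5, 3.0, 8.1]
grip_width: -0.0002
gripper_force: 3.5
```

```bash
cat > ang.py <<'E'
from h import *
d=grab("scene"); P=pts(d); hsv=cv2.cvtColor(d["frame"],cv2.COLOR_BGR2HSV)
m=(cv2.inRange(hsv,(4,120,50),(22,255,255))>0)&(P[...,2]>.18)&(P[...,2]<.27)&(P[...,0]>.42)&(P[...,0]<.7)
k,l,s,c=cv2.connectedComponentsWithStats(m.astype(np.uint8)); i=1+s[1:,4].argmax()
(cx,cy),(w,h),a=cv2.minAreaRect((P[l==i][:,:2]*1000).astype(np.float32)); print(cx,cy,w,h,a,s[i])
# inner roll (clamp) = part farthest from tool
o=r.get_obs(); q=P[l==i]*1000; t=o["tcp_pos"][:2]*1000; dist=np.linalg.norm(q[:,:2]-t,axis=1)
f=q[dist>np.percentile(dist,75)]; v=np.median(f[:,:2],0)-[669.5,81.2]; print("inner",np.median(f,0),np.linalg.norm(v),np.degrees(np.arctan2(v[1],v[0])))
print(t,o["contact_force"].round(1))
cv2.imwrite("pics/ang%d.png"%(o["clock"]*100),cv2.resize(d["frame"][150:300,180:360],None,fx=4,fy=4))
E
python3 ang.py; ls pics
```

```text
567.2734985351562 -74.12752532958984 52.58921813964844 89.39938354492188 73.18070220947266 [216 204  36  23 412]
inner [603.87432884 -82.50177469 223.51211236] 176.36609581110892 -111.84513456595931
[539.84242031 -58.69741369] [1.8 4.6 8. ]
ang628.png
scene0.png
scene1.png
side0.png
side1.png
wrist0.png
wrist1.png
z.png
z2.png
z3.png
z4.png
```

The gate angle measures about 0.12 rad, so the bar is past its catch. Continuing along the arc.

>>> send_rows(
  deltas=[
    {"dx":-3.6,"dy":3.4,"dz":0,"rx":0,"ry":0,"rz":-1.4},
    {"dx":-7.1,"dy":6.8,"dz":0,"rx":0,"ry":0,"rz":-2.9},
    {"dx":-10.4,"dy":10.3,"dz":0,"rx":0,"ry":0,"rz":-4.3},
    {"dx":-13.7,"dy":13.9,"dz":0,"rx":0,"ry":0,"rz":-5.7},
    {"dx":-16.8,"dy":17.6,"dz":0,"rx":0,"ry":0,"rz":-7.2},
  ],
)

```text
clock: 6.7
tcp_pos: [0.5237, -0.0417, 0.2199]
orientation: [0.663, 3.065, 0.004]
contact_force: [3.1, 2.2, 7.2]
grip_width: -0.0
gripper_force: 3.4
```

```bash
python3 ang.py
python3 - <<'E'
from arc import *
off=np.array([-83.,-175.])
q0=.235
while q0<1.5:
    a0=p(q0,off); print(round(q0,3),[list((p(q0+.035*i,off)-a0).round(1))+[round(-2.0*i,1)] for i in range(1,6)]); q0+=.175
E
```

```text
550.4967651367188 -53.109710693359375 39.75503158569336 89.22876739501953 63.457942962646484 [215 195  32  24 370]
inner [583.64382863 -71.24869962 223.71724939] 174.9625336471791 -119.38737369109538
[522.96276893 -40.73974724] [2.7 2.3 7.7]
0.235 [[np.float64(-4.3), np.float64(5.3), -2.0], [np.float64(-8.3), np.float64(10.7), -4.0], [np.float64(-12.2), np.float64(16.2), -6.0], [np.float64(-15.9), np.float64(21.9), -8.0], [np.float64(-19.4), np.float64(27.7), -10.0]]
0.41 [[np.float64(-3.3), np.float64(5.9), -2.0], [np.float64(-6.4), np.float64(12.0), -4.0], [np.float64(-9.2), np.float64(18.1), -6.0], [np.float64(-11.9), np.float64(24.4), -8.0], [np.float64(-14.3), np.float64(30.7), -10.0]]
0.585 [[np.float64(-2.2), np.float64(6.4), -2.0], [np.float64(-4.2), np.float64(12.9), -4.0], [np.float64(-5.9), np.float64(19.4), -6.0], [np.float64(-7.4), np.float64(26.1), -8.0], [np.float64(-8.7), np.float64(32.7), -10.0]]
0.76 [[np.float64(-1.0), np.float64(6.7), -2.0], [np.float64(-1.9), np.float64(13.4), -4.0], [np.float64(-2.4), np.float64(20.2), -6.0], [np.float64(-2.8), np.float64(27.0),
[... 243 characters left out ...]
3.0), np.float64(33.7), -10.0]]
1.11 [[np.float64(1.3), np.float64(6.7), -2.0], [np.float64(2.9), np.float64(13.3), -4.0], [np.float64(4.6), np.float64(19.8), -6.0], [np.float64(6.6), np.float64(26.3), -8.0], [np.float64(8.9), np.float64(32.7), -10.0]]
1.285 [[np.float64(2.4), np.float64(6.3), -2.0], [np.float64(5.1), np.float64(12.6), -4.0], [np.float64(8.0), np.float64(18.7), -6.0], [np.float64(11.1), np.float64(24.7), -8.0], [np.float64(14.4), np.float64(30.6), -10.0]]
1.46 [[np.float64(3.5), np.float64(5.8), -2.0], [np.float64(7.2), np.float64(11.5), -4.0], [np.float64(11.1), np.float64(17.0), -6.0], [np.float64(15.2), np.float64(22.4), -8.0], [np.float64(19.5), np.float64(27.7), -10.0]]
```

>>> send_rows(
  deltas=[
    {"dx":-4.3,"dy":5.3,"dz":0,"rx":0,"ry":0,"rz":-2},
    {"dx":-8.3,"dy":10.7,"dz":0,"rx":0,"ry":0,"rz":-4},
    {"dx":-12.2,"dy":16.2,"dz":0,"rx":0,"ry":0,"rz":-6},
    {"dx":-15.9,"dy":21.9,"dz":0,"rx":0,"ry":0,"rz":-8},
    {"dx":-19.4,"dy":27.7,"dz":0,"rx":0,"ry":0,"rz":-10},
  ],
)

```text
clock: 7.17
tcp_pos: [0.5044, -0.0142, 0.22]
orientation: [0.929, 2.995, 0.005]
contact_force: [4.9, 2.4, 7.0]
grip_width: 0.0001
gripper_force: 3.3
```

```bash
python3 ang.py
```

```text
529.6348876953125 -29.40416717529297 38.47037887573242 88.52424621582031 52.105587005615234 [216 183  26  25 332]
inner [557.93585123 -51.98246891 223.85574624] 173.73580320694964 -129.95219916529106
[503.55453608 -12.71774115] [2.2 3.3 7. ]
```

>>> send_rows(
  deltas=[
    {"dx":-3.3,"dy":5.9,"dz":0,"rx":0,"ry":0,"rz":-2},
    {"dx":-6.4,"dy":12,"dz":0,"rx":0,"ry":0,"rz":-4},
    {"dx":-9.2,"dy":18.1,"dz":0,"rx":0,"ry":0,"rz":-6},
    {"dx":-11.9,"dy":24.4,"dz":0,"rx":0,"ry":0,"rz":-8},
    {"dx":-14.3,"dy":30.7,"dz":0,"rx":0,"ry":0,"rz":-10},
  ],
)

```text
clock: 7.63
tcp_pos: [0.4902, 0.0163, 0.22]
orientation: [1.187, 2.903, 0.006]
contact_force: [4.5, 1.5, 6.5]
grip_width: 0.0001
gripper_force: 3.3
```

>>> send_rows(
  deltas=[
    {"dx":-2.2,"dy":6.4,"dz":0,"rx":0,"ry":0,"rz":-2},
    {"dx":-4.2,"dy":12.9,"dz":0,"rx":0,"ry":0,"rz":-4},
    {"dx":-5.9,"dy":19.4,"dz":0,"rx":0,"ry":0,"rz":-6},
    {"dx":-7.4,"dy":26.1,"dz":0,"rx":0,"ry":0,"rz":-8},
    {"dx":-8.7,"dy":32.7,"dz":0,"rx":0,"ry":0,"rz":-10},
  ],
)

```text
clock: 8.05
tcp_pos: [0.4816, 0.0489, 0.22]
orientation: [1.436, 2.788, 0.007]
contact_force: [5.4, 1.2, 6.9]
grip_width: -0.0003
gripper_force: 3.3
```

```bash
python3 ang.py
```

```text
501.2146301269531 27.043861389160156 36.10267639160156 88.20260620117188 32.92366409301758 [224 161  16  25 275]
inner [522.65068139  -2.94997161 223.64459813] 169.25111549635855 -150.185730914871
[481.19178146  50.50125948] [3.8 1.7 6.7]
```

>>> send_rows(
  deltas=[
    {"dx":-1,"dy":6.7,"dz":0,"rx":0,"ry":0,"rz":-2},
    {"dx":-1.9,"dy":13.4,"dz":0,"rx":0,"ry":0,"rz":-4},
    {"dx":-2.4,"dy":20.2,"dz":0,"rx":0,"ry":0,"rz":-6},
    {"dx":-2.8,"dy":27,"dz":0,"rx":0,"ry":0,"rz":-8},
    {"dx":-2.9,"dy":33.7,"dz":0,"rx":0,"ry":0,"rz":-10},
  ],
)

```text
clock: 8.52
tcp_pos: [0.4787, 0.0823, 0.2199]
orientation: [1.674, 2.653, 0.007]
contact_force: [4.8, -0.3, 7.0]
grip_width: -0.0001
gripper_force: 3.4
```

>>> send_rows(
  deltas=[
    {"dx":0.1,"dy":6.8,"dz":0,"rx":0,"ry":0,"rz":-2},
    {"dx":0.5,"dy":13.5,"dz":0,"rx":0,"ry":0,"rz":-4},
    {"dx":1.1,"dy":20.3,"dz":0,"rx":0,"ry":0,"rz":-6},
    {"dx":2,"dy":27,"dz":0,"rx":0,"ry":0,"rz":-8},
    {"dx":3,"dy":33.7,"dz":0,"rx":0,"ry":0,"rz":-10},
  ],
)

```text
clock: 8.93
tcp_pos: [0.4818, 0.1157, 0.2199]
orientation: [1.899, 2.497, 0.007]
contact_force: [5.2, -1.0, 7.4]
grip_width: 0.0002
gripper_force: 3.5
```

```bash
python3 ang.py
```

```text
494.8070373535156 89.55671691894531 37.890804290771484 87.68413543701172 13.139727592468262 [232 148  23  21 253]
inner [506.66959455  57.28622946 223.05679157] 164.5770620730605 -171.64509354121697
[481.85293574 117.47815363] [5.3 0.4 7.1]
```

>>> send_rows(
  deltas=[
    {"dx":2,"dy":6.7,"dz":0,"rx":0,"ry":0,"rz":-2},
    {"dx":4,"dy":13.3,"dz":0,"rx":0,"ry":0,"rz":-4},
    {"dx":6,"dy":19.8,"dz":0,"rx":0,"ry":0,"rz":-6},
    {"dx":8,"dy":26.3,"dz":0,"rx":0,"ry":0,"rz":-8},
    {"dx":10.5,"dy":32.7,"dz":0,"rx":0,"ry":0,"rz":-10},
  ],
)

```text
clock: 9.4
tcp_pos: [0.491, 0.1484, 0.2196]
orientation: [2.111, 2.324, 0.005]
contact_force: [0.9, -1.2, 8.9]
grip_width: 0.0002
gripper_force: 4.4
```

>>> send_rows(
  deltas=[
    {"dx":1.5,"dy":3.5,"dz":0,"rx":0,"ry":0,"rz":-1},
    {"dx":3,"dy":7,"dz":0,"rx":0,"ry":0,"rz":-2},
    {"dx":4.5,"dy":10,"dz":0,"rx":0,"ry":0,"rz":-3},
    {"dx":5.7,"dy":13,"dz":0,"rx":0,"ry":0,"rz":-4},
  ],
)

```text
clock: 9.73
tcp_pos: [0.4964, 0.1614, 0.2195]
orientation: [2.19, 2.25, 0.004]
contact_force: [0.8, -1.0, 8.5]
grip_width: -0.0002
gripper_force: 4.4
```

```bash
python3 ang.py
```

```text
504.00518798828125 132.6852264404297 40.423099517822266 86.9678726196289 3.2571067810058594 [241 140  28  19 249]
inner [505.13697416  97.56666505 223.38735678] 165.17588197771974 174.313442669918
[496.70162306 162.20608656] [1.6 0.  8.6]
```

>>> send_rows(
  deltas=[
    {"dx":1,"dy":1.8,"dz":0.2,"rx":0,"ry":0,"rz":-0.6},
    {"dx":2,"dy":3.6,"dz":0.2,"rx":0,"ry":0,"rz":-1.2},
    {"dx":3,"dy":5.4,"dz":0.2,"rx":0,"ry":0,"rz":-1.8},
    {"dx":4,"dy":7.2,"dz":0.2,"rx":0,"ry":0,"rz":-2.4},
  ],
)

```text
clock: 10.12
tcp_pos: [0.5, 0.1686, 0.2196]
orientation: [2.237, 2.204, 0.003]
contact_force: [-0.2, -0.0, 9.2]
grip_width: 0.0001
gripper_force: 4.4
```

>>> send_rows(
  deltas=[
    {"dx":1,"dy":1.8,"dz":0,"rx":0,"ry":0,"rz":-0.6},
    {"dx":2,"dy":3.6,"dz":0,"rx":0,"ry":0,"rz":-1.2},
  ],
)

```text
clock: 10.28
tcp_pos: [0.5019, 0.1723, 0.2196]
orientation: [2.26, 2.181, 0.003]
contact_force: [-0.6, -0.2, 9.0]
grip_width: 0.0001
gripper_force: 4.4
```

>>> send_rows(
  deltas=[
    {"dx":1,"dy":1.8,"dz":0.2,"rx":0,"ry":0,"rz":-0.6},
    {"dx":2,"dy":3.6,"dz":0.3,"rx":0,"ry":0,"rz":-1.2},
  ],
)

```text
clock: 10.45
tcp_pos: [0.5039, 0.1758, 0.2197]
orientation: [2.283, 2.157, 0.003]
contact_force: [-0.4, -1.0, 7.6]
grip_width: -0.0002
gripper_force: 3.7
```

```bash
python3 ang.py; ls pics/ang1*
python3 - <<'E'
from h import *
d=grab("scene"); cv2.imwrite("pics/s9.png",cv2.resize(d["frame"][100:300,180:400],None,fx=3,fy=3,interpolation=cv2.INTER_CUBIC))
E
```

```text
508.1499328613281 147.78456115722656 90.10623168945312 37.25056076049805 84.26193237304688 [244 138  30  19 254]
inner [507.79008753 110.36018093 223.39068051] 164.31802075093304 169.77804513837745
[503.9946169 175.9758962] [ 0.  -1.   7.9]
pics/ang1050.png
```

View pics/s9.png

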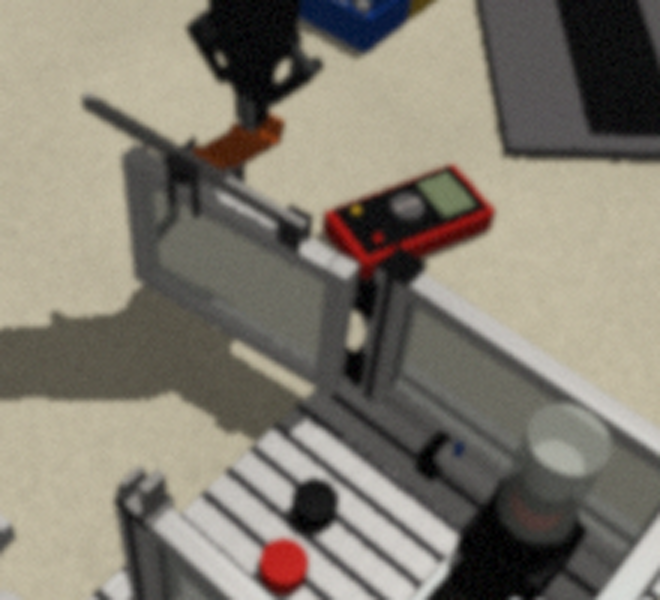

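The gate is nearly fully open, in line with the left panel, with the lever held down at (235,145). I'll feel for the stop.

>>> send_rows(
  deltas=[
    {"dx":0.7,"dy":1.3,"dz":0,"rx":0,"ry":0,"rz":-0.4},
    {"dx":1.4,"dy":2.6,"dz":0,"rx":0,"ry":0,"rz":-0.8},
  ],
)

```text
clock: 10.72
tcp_pos: [0.5045, 0.1764, 0.2194]
orientation: [2.298, 2.14, -0.003]
contact_force: [-2.7, -5.5, 9.4]
grip_width: -0.0003
gripper_force: 5.1
```

>>> send_rows(
  deltas=[
    {"dx":0.7,"dy":1.3,"dz":0,"rx":0,"ry":0,"rz":-0.4},
    {"dx":1.4,"dy":2.6,"dz":0,"rx":0,"ry":0,"rz":-0.8},
  ],
)

```text
clock: 10.88
tcp_pos: [0.5058, 0.1794, 0.2192]
orientation: [2.313, 2.124, -0.002]
contact_force: [-1.9, -6.5, 8.0]
grip_width: -0.0003
gripper_force: 5.8
```

The stop is reached, with about 7 N against the toe. I'll ease off backwards while lifting.

>>> send_rows(
  deltas=[
    {"dx":-1,"dy":-2,"dz":0.5,"rx":0,"ry":0,"rz":0},
    {"dx":-1.5,"dy":-3,"dz":2.5,"rx":0,"ry":0,"rz":0},
    {"dx":-2,"dy":-4,"dz":6,"rx":0,"ry":0,"rz":0},
    {"dx":-2.5,"dy":-5,"dz":11,"rx":0,"ry":0,"rz":0},
    {"dx":-3,"dy":-6,"dz":16,"rx":0,"ry":0,"rz":0},
  ],
)

```text
clock: 11.3
tcp_pos: [0.5025, 0.1745, 0.2349]
orientation: [-2.312, -2.126, 0.001]
contact_force: [0.7, -0.2, -0.7]
grip_width: 0.0004
gripper_force: 0.0
```

>>> send_rows(
  deltas=[
    {"dx":0,"dy":0,"dz":6,"rx":0,"ry":0,"rz":0},
    {"dx":0,"dy":0,"dz":16,"rx":0,"ry":0,"rz":0},
    {"dx":0,"dy":0,"dz":36,"rx":0,"ry":0,"rz":0},
    {"dx":0,"dy":0,"dz":66,"rx":0,"ry":0,"rz":0},
    {"dx":0,"dy":0,"dz":96,"rx":0,"ry":0,"rz":0},
  ],
)

```text
clock: 11.72
tcp_pos: [0.5023, 0.1744, 0.3321]
orientation: [-2.312, -2.126, 0.002]
contact_force: [1.4, -0.5, 0.3]
grip_width: 0.0002
gripper_force: 0.0
```

```bash
python3 ang.py
python3 - <<'E'
from h import *
d=grab("scene"); P=pts(d)
b=(P[...,2]>.226)&(P[...,2]<.245)&(P[...,0]>.42)&(P[...,0]<.64)&(P[...,1]>.06)&(P[...,1]<.18)
hsv=cv2.cvtColor(d["frame"],cv2.COLOR_BGR2HSV); b&=hsv[...,1]<90
l=cv2.fitLine((P[b]*1000).astype(np.float32),cv2.DIST_HUBER,0,.01,.01).ravel(); print(b.sum(),l.round(3))
S=d["frame"][100:300,180:400]
cv2.imwrite("pics/s10.png",cv2.resize(S,None,fx=3,fy=3,interpolation=cv2.INTER_CUBIC))
E
```

```text
506.1781921386719 142.166015625 94.54590606689453 39.95421600341797 83.60363006591797 [243 131  30  27 381]
inner [504.77417467 107.31161787 222.33929805] 166.7825354082188 170.99266751677732
[505.12781212 175.72669004] [3.  0.4 5.6]
377 [ 9.97000e-01 -7.70000e-02  3.00000e-03  5.28035e+02  7.51950e+01
  2.34620e+02]
```

View pics/s10.png

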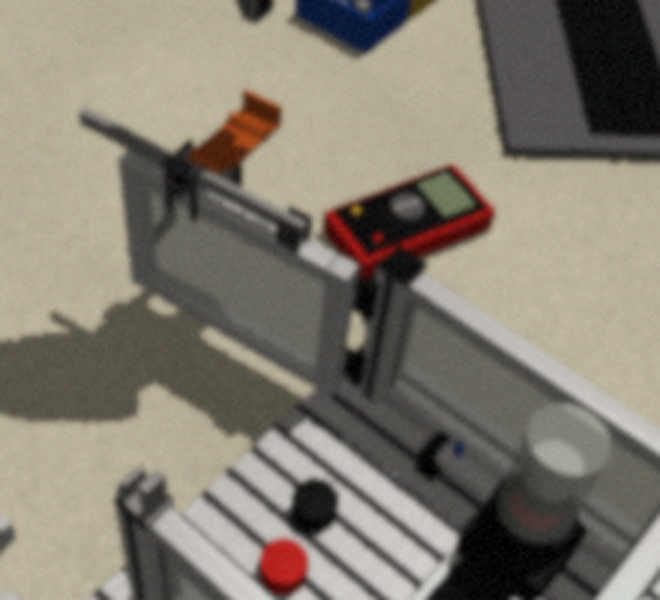

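The gate stands at its stop (bar direction -4.4°, about 1.44 rad), the lever is back up, the bar is level (slope 0.003), and the fingers are clear above.

>>> send_rows(
  deltas=[
    {"dx":0,"dy":0,"dz":0,"rx":0,"ry":0,"rz":0},
    {"dx":0,"dy":0,"dz":0,"rx":0,"ry":0,"rz":0},
    {"dx":0,"dy":0,"dz":0,"rx":0,"ry":0,"rz":0},
  ],
)

```text
clock: 12.07
tcp_pos: [0.5023, 0.1743, 0.3298]
orientation: [-2.312, -2.126, 0.003]
contact_force: [0.4, 0.5, 0.4]
grip_width: 0.0001
gripper_force: 0.0
```

```bash
python3 -c "
from bench import r
print(r.hand_in())"
```

```text
the job is handed in; nothing more can be done
None
```

I unlatched the gate by the lever, drew it clear and swung it to its stop (about 1.44 rad measured). The lever is released, the latch bar is level and the arm is clear; I handed the job in at about 12 s, and no verdict came back.

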